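# Third hand at the sprung-stop jig

### The job

Pick up the wooden push block by its grip and with it wipe the four loose steel slugs off the jig plate onto the worktop (not with your fingers), before the aluminium channel touches the stop. Then, with the block still in hand, push the channel squarely against the sprung stop and press until the stop's pointer stands midway between its two pins (about 10 N), without driving the stop to its end. Finish while holding it like that: keep your grip on the block and the steady push so that I can bolt the channel down, and leave the jar, the screw box and the tape roll alone.

Things in the scene. Friction and masses are not known exactly. Their poses are not given: they have to be found in the camera images.
- jig: dark steel jig plate fixed to the worktop, 162 (its x) x 110 (its y) x 12 mm thick; origin at the centre of its underside. Its +x is the pressing direction and points to the robot's right (within 0.2 rad of world -y), to the sprung stop; its +y points away from the robot. Behind the stop stands a fixed grey housing (x 63 to 77, y +-45 mm, 36 mm above the plate)
- stop_face (a point): middle of the face to press on of the sprung steel stop bar, 12.5 mm above the plate top; moves with the bar; at jig x = 31 mm unpressed. Bar 90 mm long along jig y, 10 mm thick, 35 mm high. A thin pointer on its near (-y) end passes two fixed 4 mm pins whose centres mark 6 and 14 mm of travel
- stop (a joint): travel of the stop bar along the jig's +x in m: 0 = unpressed, spring 1000 N/m without preload (10 N at 0.010), end of travel at 0.020. The pointer is between the two pins from 0.006 to 0.014
- channel: loose aluminium U channel lying on the jig plate, open side up: 40 (its x) x 80 (its y) x 25 mm high, walls 4 mm, 0.14 to 0.28 kg; origin at the centre of its underside. At the start it lies about 60 mm clear of the stop, on its left, parallel to it within 0.06 rad, its x pointing towards the stop
- block: wooden push block, loose on the worktop left of the jig: sole 48 (its x) x 40 (its y) x 20 mm high, on it a centred upright grip 38 (x) x 28 (y) mm, from 20 to 61 mm above the underside; 0.08 to 0.17 kg; origin at the centre of its underside. The 48 mm length of the sole fits the gap between channel and stop
- slug1_center (a point): loose steel punching slug: a disc 16 mm across and 7 mm thick, 11 g, lying flat on the jig plate at the start, in the gap between channel and stop; this point is its centre
- slug2_center (a point): loose steel punching slug: a disc 16 mm across and 7 mm thick, 11 g, lying flat on the jig plate at the start, in the gap between channel and stop; this point is its centre
- slug3_center (a point): loose steel punching slug: a disc 16 mm across and 7 mm thick, 11 g, lying flat on the jig plate at the start, in the gap between channel and stop; this point is its centre
- slug4_center (a point): loose steel punching slug: a disc 16 mm across and 7 mm thick, 11 g, lying flat on the jig plate at the start, in the gap between channel and stop; this point is its centre
- nut_jar: bystander: white-lidded glass jar, 56 mm across, 70 mm high, at the right front; origin at the centre of its underside
- screw_box: bystander: card box of screws, 44 x 60 x 38 mm high, at the far right front; origin at the centre of its underside
- black_tape: bystander: roll of black tape lying flat, 62 mm across, 20 mm high, in front of the jig on the right; origin at the centre of its underside
There are look-alikes about, which are no part of the job. What is shaped like the block but pink is not meant.

How it is judged (in metres and radians):
On the way, in this order (a step that is already met when the one before it is completed fails the run):
1. all four slugs are off the jig plate, the block is in the grip and the channel does not touch the stop yet ((height (world z) of slug1_center below 0.0125 m or y of slug1_center in the frame of jig above 0.062 m or y of slug1_center in the frame of jig below -0.062 m) and (height (world z) of slug2_center below 0.0125 m or y of slug2_center in the frame of jig above 0.062 m or y of slug2_center in the frame of jig below -0.062 m) and (height (world z) of slug3_center below 0.0125 m or y of slug3_center in the frame of jig above 0.062 m or y of slug3_center in the frame of jig below -0.062 m) and (height (world z) of slug4_center below 0.0125 m or y of slug4_center in the frame of jig above 0.062 m or y of slug4_center in the frame of jig below -0.062 m) and contact force between the fingers and block above 2 N and contact force between channel and stop below 0.3 N and value of joint stop below 0.003 m), for 0.1 s.
2. the held block presses the channel squarely against the stop with the pointer between the pins (contact force between the fingers and block above 2 N and contact force between channel and stop between 5.5 and 15 N and value of joint stop between 0.006 and 0.014 m and contact force between block and channel above 4 N and contact force between the fingers and channel below 0.5 N and angle between the x axis of channel and the x axis of jig, either way round below 0.06 rad and angle between channel's own z axis and vertical below 0.05 rad and y of channel in the frame of jig between -0.03 and 0.03 m), for 0.5 s.
At the end, for the whole second after the job is handed in: The gripped block (not the fingers) presses the channel, flat on the plate, at rest, square to the stop within 0.06 rad and within 30 mm of the jig's middle sideways, against the stop with 5.5 to 15 N, stop travel 6 to 14 mm; all four slugs are off the plate (all of step 2 and (height (world z) of slug1_center below 0.0125 m or y of slug1_center in the frame of jig above 0.062 m or y of slug1_center in the frame of jig below -0.062 m) and (height (world z) of slug2_center below 0.0125 m or y of slug2_center in the frame of jig above 0.062 m or y of slug2_center in the frame of jig below -0.062 m) and (height (world z) of slug3_center below 0.0125 m or y of slug3_center in the frame of jig above 0.062 m or y of slug3_center in the frame of jig below -0.062 m) and (height (world z) of slug4_center below 0.0125 m or y of slug4_center in the frame of jig above 0.062 m or y of slug4_center in the frame of jig below -0.062 m) and linear speed of channel below 0.01 m/s); the arm keeps its last pose, push and grip.
It fails at once if the stop is driven to its end (travel over 18 mm) (value of joint stop above 0.018 m).
It fails at once if the fingers push a slug (contact force between the fingers and slug1 above 0.05 N or contact force between the fingers and slug2 above 0.05 N or contact force between the fingers and slug3 above 0.05 N or contact force between the fingers and slug4 above 0.05 N).
It fails at once if the jar, the screw box or the tape roll is shifted by more than 20 mm (distance of any of nut_jar, screw_box, black_tape from where it was at the start of the episode above 0.02 m).
It also fails if it takes over 51 s, if anything falls off the work surface, if the arm or the gripper's body presses on something with over 40 N, if the wrist force passes 120 N, or if a joint passes its speed limit or range.

### The arm

A 6-joint arm with a two-finger parallel gripper is mounted at the origin on a cart in front of the work surface, level with it; the furniture and walls round the work are solid. World frame = base frame: x ahead of the robot, y to its left, z up, the work surface at z = 0. Lengths are in m, angles in degrees, forces in N, time in s.
With the tool pointing down it reaches from about 0.4 to 0.825 m from the base axis. Payload 7 kg.
Tool frame: the origin (TCP) lies midway between the tips of the shut fingers; the grasp point (between the pads) lies 19 mm behind it; z points along the fingers, y is the line along which they close (so a half turn about z gives the same grasp; the last joint's range is limited). The gripper opens to 88 mm and grips with 3 to 60 N. Pads are 19 mm wide; open, the fingers measure 130 mm over their backs; the gripper's body (78 mm by 193 mm) begins 47 mm behind the grasp point.
Start: joints at [91.622, 20.546, 0.682, 0, -70.136, -16.507], TCP at [0.173, 0.652, 0.227] pointing down, gripper open.
Joint ranges: [-176.03, 176.03], [-82.01, 121.73], [-58.28, 71.71], [-173.87, 95.51], [-174.79, -0.11], [-173.66, 173.66]. Speed limits (degrees/s): [136.94, 136.94, 172.46, 180, 180, 180].

### API

Orientations are given as [roll, pitch, yaw] about the fixed x, y, z axes, in that order (R = Rz(yaw) Ry(pitch) Rx(roll)).
In Python, from plant import telemetry, viewer, workorder gives the robot as it stands. The module is installed in compiled form; this text tells all that it offers.
- The arm moves only by the tool carry_out, never from a script. Its argument "rows" is a list of rows, each a list of 6 numbers: the shift along the tool's x, y, z in m, then the turn, a rotation vector about the tool's x, y, z in rad. In form: [[tx, ty, tz, ax, ay, az], ...]. A call has 1 to 8 rows; each row is the pose to reach, as a shift and turn from the pose commanded when the call began, along the tool's axes at that moment; what a row does not reach only later rows make up. A row lasts 1/8 s, in which the tool goes at most 62.5 mm and 10.7 degrees, less where a joint would pass 70% of its speed; a pose out of reach is approached as far as the arm can. A call with a gripper value outside its range is refused whole. "grip" is the gripper's target within -1 to 1 (fully open at 1, half-way at 0, shut at -1), set as the call begins (left out, the last holds). The fingers move at their own pace and stop on an object; the grip force is fixed at half the most. Time passes only in rows, so rows that repeat a pose let the fingers close. It gives the time, the measured TCP pose, the force, the opening and the grip force at its end, in the units of the state.
- telemetry.get_obs(): the state, without advancing time (a new reading comes with each control period).
- viewer.snapshot(name): name is "side" or "top" or "wrist"; returns the picture (384x512x3 uint8, red, green, blue); there is no depth.
- viewer.camera_info(name): a dict with "intrinsics" (3x3 intrinsics, pixels), "extrinsics" (4x4, takes a point from camera to world coordinates); the wrist camera has in their place "tool_from_camera" (4x4, takes a point from camera to tool coordinates, whose origin is the TCP and whose axes are the flange's). Camera axes: x right, y down, z forward; pixel columns grow to the right and rows downward; lengths in m; the calibration is good to about 2 mm. A picture is of the moment at which its call begins: read the wrist's pose just before it. camera_info takes no time and is no camera call.
- workorder.close_job(): hands the job in; it is judged then, once.
The state is a dict: "clock": time; "joint_pos": joint angles; "qvel": joint speeds; "tau": joint torques, N m; "tool_pos": TCP position; "orientation": TCP orientation; "force": force on the tool from outside, world axes, zero at the start; "moment": the same for the moment, N m; "opening": finger opening in m; "gripper_force": force on a finger pad.
Only numpy, scipy, OpenCV 4.12 (cv2) and the standard library are available. Lean on these libraries where they do the work, as an engineer would, in place of code of your own. Each camera call takes 0.05 s, during which the arm holds its last target. There are 200 camera calls.

## Working session

There is one attempt and no reset: what is moved stays moved. The work goes in short steps, Python scripts to look and compute and a tool call to move; the robot and the scene stay as the last step left them, time stands still between calls to the robot, and variables do not carry over. Pictures are saved under pics/ and viewed, at most 10 in all, crops included, and the job is handed in when it is done.

Besides the shell and the picture viewer there is one more tool, called after ">>>" as a command line: name --pt "numbers of a row" for each row, then --argument value for the rest. carry_out: Moves the arm, as the interface text tells. Its arguments: {"type":"object","properties":{"rows":{"type":"array"},"grip":{"type":"number"}},"required":["rows"]}

```bash
mkdir -p pics
python3 - <<'E'
from plant import telemetry, viewer
import cv2,json,numpy as np
np.set_printoptions(precision=4,suppress=True)
print(telemetry.get_obs())
for n in("top","side"):
    cv2.imwrite(f"pics/{n}0.png",viewer.snapshot(n)[:,:,::-1])
for n in("top","side","wrist"): print(n,viewer.camera_info(n))
E
```

```text
{'clock': 0.0, 'joint_pos': array([ 91.6221,  20.5917,   0.6363,  -0.0207, -70.136 , -16.5082]), 'qvel': array([-0.0014, -0.0757, -0.0367, -0.0666,  0.1031,  0.0112]), 'tau': array([ -0.0002, -58.2713,  29.3051,   6.9975,   0.0068,  -0.0002]), 'tool_pos': array([0.1733, 0.6519, 0.2256]), 'orientation': array([179.9067,  -0.0073, -14.8932]), 'force': array([ 1.6341,  0.2478, -0.1448]), 'moment': array([-0.0076,  0.0019, -0.0406]), 'gripper_force': 0.0, 'opening': 0.08786641047238015}
top {'intrinsics': array([[440.1761,   0.    , 258.2826],
       [  0.    , 440.1761, 185.335 ],
       [  0.    ,   0.    ,   1.    ]]), 'extrinsics': array([[ 0.0266, -0.9965,  0.0791,  0.4336],
       [-0.9993, -0.0285, -0.0227, -0.1117],
       [ 0.0249, -0.0784, -0.9966,  1.1904],
       [ 0.    ,  0.    ,  0.    ,  1.    ]])}
side {'intrinsics': array([[354.3906,   0.    , 255.2933],
       [  0.    , 354.3906, 187.5496],
       [  0.    ,   0.    ,   1.    ]]), 'extrinsics': array([[-0.9962,  0.0689, -0.0528,  0.5902],
       [ 0.0848,  0.6401, -0.7636,  0.6735],
       [-0.0188, -0.7652, -0.6436,  0.73  ],
       [ 0.    ,  0.    ,  0.    ,  1.    ]])}
wrist {'intrinsics': array([[335.5678,   0.    , 260.4706],
       [  0.    , 335.5678, 197.8155],
       [  0.    ,   0.    ,   1.    ]]), 'tool_from_camera': array([[-0.0011, -0.963 , -0.2694,  0.072 ],
       [ 1.    , -0.0009, -0.0008, -0.0003],
       [ 0.0006, -0.2694,  0.963 , -0.1585],
       [ 0.    ,  0.    ,  0.    ,  1.    ]])}
```

Run:
```python
import cv2
a=cv2.imread("pics/top0.png")
cv2.imwrite("pics/top0c.png",cv2.resize(a[80:330,100:430],(792,600),interpolation=cv2.INTER_CUBIC))
```

```text
(no output)
```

View pics/top0.png

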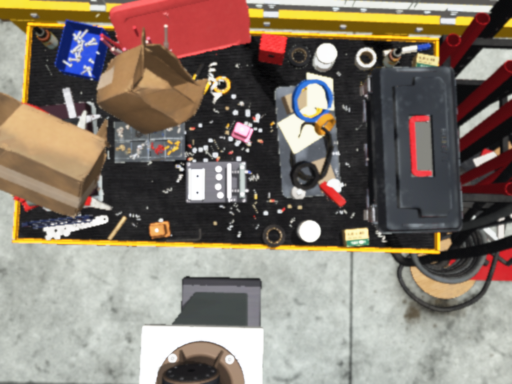

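View pics/side0.png

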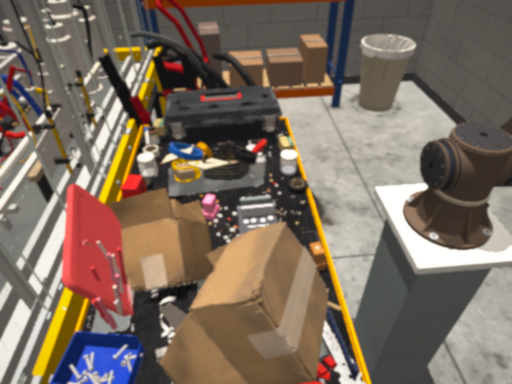

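Run:
```python
import cv2
a=cv2.imread("pics/top0.png")
cv2.imwrite("pics/top0c.png",cv2.resize(a[150:250,135:268],(798,600),interpolation=cv2.INTER_CUBIC))
```

```text
(no output)
```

View pics/top0c.png

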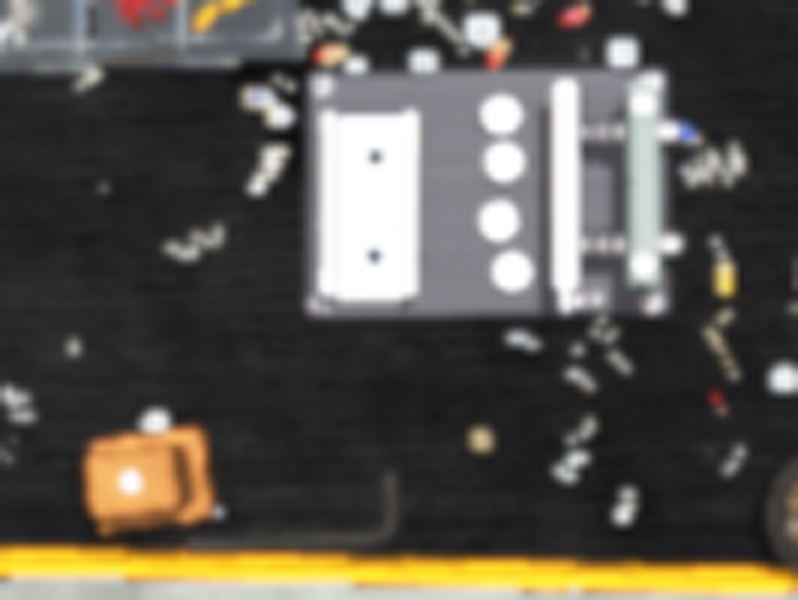

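```bash
cat > h.py <<'E'
import numpy as np, cv2
from scipy.spatial.transform import Rotation as R
np.set_printoptions(precision=4,suppress=True)
def ray(uv,K,T,z):
    d=T[:3,:3]@np.linalg.inv(K)@np.r_[uv,1.]; o=T[:3,3]
    return o+d*(z-o[2])/d[2]
def pose(o):
    T=np.eye(4);T[:3,:3]=R.from_euler('xyz',o['orientation'],degrees=True).as_matrix();T[:3,3]=o['tool_pos'];return T
def step(o,p,yaw):
    "shift in tool axes to world p, yaw (tool pointing down)"
    T=pose(o); Rt=R.from_euler('xyz',[180,0,yaw],degrees=True).as_matrix()
    return np.r_[T[:3,:3].T@(np.array(p)-T[:3,3]), R.from_matrix(T[:3,:3].T@Rt).as_rotvec()]
E
python3 - <<'E'
from h import *
from plant import telemetry, viewer
i=viewer.camera_info("top");K,T=i['intrinsics'],i['extrinsics']
f=lambda c,z:ray(np.array([134.5+c[0]/6+1/12,149.5+c[1]/6+1/12]),K,T,z)
for n,z,cs in [("jig",.012,[(310,70),(668,70),(666,316),(306,316)]),("chan",.037,[(320,110),(419,110),(419,300),(320,300)]),
 ("slugs",.019,[(501,115),(503,162),(499,221),(512,272)]),("stop",.047,[(552,80),(578,80),(578,290),(554,290)]),
 ("griptop",.061,[(88,440),(180,435),(187,522),(96,532)]),("sole",.02,[(205,428),(214,518)]),("dot",.061,[(130,482)])]:
    P=np.array([f(c,z) for c in cs]);print(n,P[:,:2].tolist() if 0 else P[:,:2].round(4).tolist(),P.mean(0)[:2])
    if len(P)==4: print('  edges', [(round(float(np.linalg.norm(e[:2])),4),round(float(np.degrees(np.arctan2(e[1],e[0]))),1)) for e in (P[1]-P[0],P[2]-P[3],P[0]-P[3],P[1]-P[2])])
o=telemetry.get_obs();print(step(o,[.39,.12,.22],0),step(o,[.39,.12,.22],-90))
E
```

```text
jig [[0.5864, 0.0567], [0.5912, -0.1035], [0.4807, -0.1058], [0.4763, 0.0541]] [ 0.5337 -0.0246]
  edges [(0.1603, -88.3), (0.16, -88.4), (0.1102, 1.3), (0.1105, 1.2)]
chan [[0.5657, 0.0481], [0.567, 0.0049], [0.4837, 0.0019], [0.4825, 0.0448]] [0.5247 0.0249]
  edges [(0.0432, -88.3), (0.043, -88.4), (0.0832, 2.2), (0.0833, 2.1)]
slugs [[0.5679, -0.0298], [0.5469, -0.0314], [0.5206, -0.0305], [0.4981, -0.037]] [ 0.5334 -0.0322]
  edges [(0.0211, -175.6), (0.0234, 16.2), (0.0702, 5.9), (0.0264, -1.9)]
stop [[0.5807, -0.0534], [0.581, -0.0647], [0.4895, -0.0676], [0.4892, -0.0572]] [ 0.5351 -0.0607]
  edges [(0.0113, -88.3), (0.0104, -88.4), (0.0915, 2.4), (0.0915, 1.8)]
griptop [[0.4195, 0.1371], [0.4226, 0.0985], [0.3861, 0.0939], [0.3809, 0.132]] [0.4023 0.1154]
  edges [(0.0388, -85.4), (0.0384, -82.3), (0.039, 7.6), (0.0368, 7.1)]
sole [[0.4256, 0.0953], [0.3864, 0.0897]] [0.406  0.0925]
dot [[0.4023, 0.1186]] [0.4023 0.1186]
[ 0.3461  0.4583  0.0065  0.0016  0.     -0.2599] [ 0.3461  0.4583  0.0065  0.0012 -0.0011  1.3109]
```

>>> carry_out --pt "0 0 -0.06 0 0 0" --pt "0.02 0.025 -0.11 0 0 0" --pt "0.056 0.071 -0.12 0 0 0.1" --pt "0.092 0.117 -0.12 0 0 0.27" --pt "0.128 0.163 -0.12 0 0 0.44" --pt "0.164 0.209 -0.12 0 0 0.61" --pt "0.2 0.255 -0.12 0 0 0.78" --pt "0.236 0.3 -0.12 0 0 0.95" --grip 1

```text
clock: 1.1
tool_pos: [0.3246, 0.2998, 0.3465]
orientation: [-180.0, 0.0, -69.6]
force: [1.7, 0.4, 0.1]
opening: 0.0874
gripper_force: 0.0
```

Run:
```python
from h import *
from plant import telemetry
o=telemetry.get_obs();print(o['clock'],o['tool_pos'],o['orientation'],o['joint_pos'],step(o,[.403,.118,.15],-82))
```

```text
1.1 [0.3246 0.2998 0.3465] [-179.9977    0.0096  -69.6087] [ 68.4408  -5.7064 -14.7495  -0.0048 -80.9483 -48.0488] [ 0.1977 -0.0101  0.1965 -0.      0.0002  0.2163]
```

>>> carry_out --pt "0.04 0 0.04 0 0 0.05" --pt "0.08 -0.004 0.08 0 0 0.1" --pt "0.12 -0.006 0.12 0 0 0.15" --pt "0.16 -0.008 0.16 0 0 0.2" --pt "0.198 -0.01 0.196 0 0 0.216" --pt "0.198 -0.01 0.196 0 0 0.216" --pt "0.198 -0.01 0.196 0 0 0.216"

```text
clock: 1.98
tool_pos: [0.4041, 0.1202, 0.1509]
orientation: [-180.0, -0.0, -81.7]
force: [1.3, 0.3, -0.3]
opening: 0.0874
gripper_force: 0.0
```

Run:
```python
from h import *
from plant import telemetry,viewer
o=telemetry.get_obs();im=viewer.snapshot("wrist");np.save("o1.npy",pose(o))
print(o['clock'],o['tool_pos'],o['orientation'])
cv2.imwrite("pics/w1.png",im[:,:,::-1])
cv2.imwrite("pics/w1b.png",cv2.resize(im[:,:,::-1],(768,576),interpolation=cv2.INTER_CUBIC))
```

```text
1.975 [0.4041 0.1202 0.1509] [-179.9824   -0.0062  -81.724 ]
```

View pics/w1b.png

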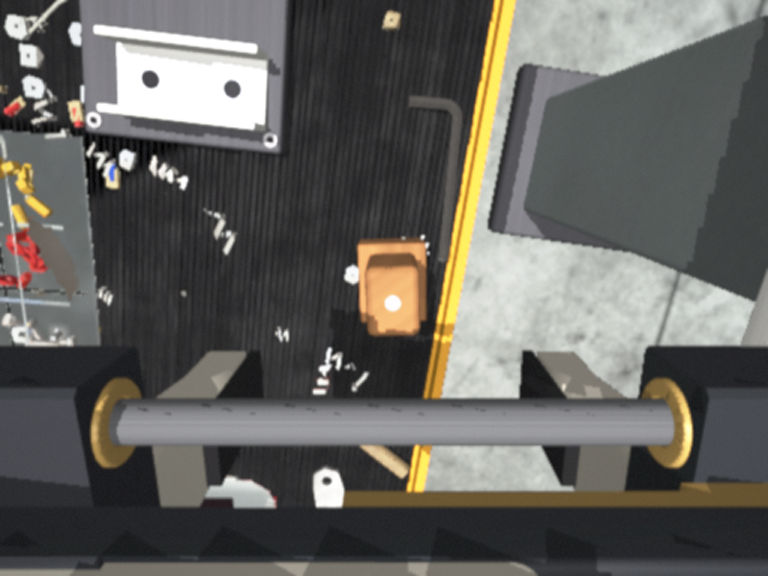

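Run:
```python
from h import *
from plant import viewer
i=viewer.camera_info("wrist");K=i['intrinsics'];T=np.load("o1.npy")@i['tool_from_camera']
f=lambda c,z:ray(np.array([(c[0]+.5)/1.5-.5,(c[1]+.5)/1.5-.5]),K,T,z)
for n,z,cs in [("griptop",.061,[(366,264),(418,264),(420,332),(371,334)]),("dot",.061,[(393,303)]),("sole",.02,[(357,241),(424,239)]),("solebot",0,[(359,241),(426,239)]),
 ("rim0",0,[(447,240),(440,300),(432,340)]),("rim.02",.02,[(447,240),(440,300),(432,340)]),
 ("jig",.012,[(79,128),(284,152)]),("chan",.037,[(117,42),(270,58),(265,127),(117,111)]),("chanR bottom inner..",.037,[(98,28),(255,48)])]:
    P=np.array([f(c,z) for c in cs]);print(n,P[:,:2].round(4).tolist(),P.mean(0)[:2])
im=cv2.imread("pics/w1.png")[155:228,232:300]
hs=cv2.cvtColor(im,cv2.COLOR_BGR2HSV);m=((hs[...,0]<20)&(hs[...,1]>110)&(hs[...,2]>205)).astype('uint8')
c=max(cv2.findContours(m,0,1)[0],key=cv2.contourArea);print(cv2.minAreaRect(c))
cv2.imwrite("pics/blk.png",cv2.resize(im,None,fx=8,fy=8,interpolation=cv2.INTER_CUBIC))
```

```text
griptop [[0.4192, 0.1025], [0.3933, 0.0988], [0.3865, 0.1344], [0.4117, 0.1392]] [0.4027 0.1187]
dot [[0.4028, 0.1208]] [0.4028 0.1208]
sole [[0.4269, 0.0986], [0.3887, 0.0919]] [0.4078 0.0953]
solebot [[0.4265, 0.1019], [0.3857, 0.0947]] [0.4061 0.0983]
rim0 [[0.3727, 0.0935], [0.3705, 0.1322], [0.3711, 0.1597]] [0.3714 0.1285]
rim.02 [[0.3754, 0.0906], [0.3733, 0.1268], [0.3739, 0.1526]] [0.3742 0.1233]
jig [[0.5895, 0.0589], [0.4746, 0.0554]] [0.5321 0.0572]
chan [[0.5554, 0.0147], [0.4803, 0.0111], [0.4803, 0.0439], [0.5555, 0.047]] [0.5179 0.0292]
chanR bottom inner.. [[0.5646, 0.0097], [0.488, 0.0077]] [0.5263 0.0087]
((29.103178024291992, 36.61133575439453), (58.40473556518555, 43.410858154296875), 88.36341857910156)
```

View pics/blk.png

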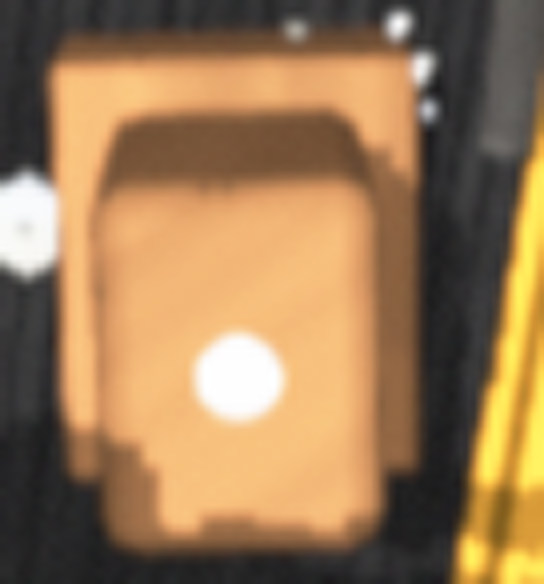

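>>> carry_out --pt "0 0 0 0 0 -0.03" --pt "0.0005 0.001 0.04 0 0 -0.03" --pt "0.0005 0.001 0.085 0 0 -0.03" --pt "0.0005 0.001 0.105 0 0 -0.03" --pt "0.0005 0.001 0.105 0 0 -0.03" --grip 0.1

```text
clock: 2.65
tool_pos: [0.4022, 0.1196, 0.045]
orientation: [179.9, -0.1, -79.8]
force: [-0.3, 0.3, 0.7]
opening: 0.0493
gripper_force: 0.0
```

Run:
```python
from h import *
from plant import telemetry,viewer
i=viewer.camera_info("top");K,T=i['intrinsics'],i['extrinsics']
f=lambda c,z:ray(np.array([134.5+c[0]/6+1/12,149.5+c[1]/6+1/12]),K,T,z)
for z in(0,.02,.04):print(z,f((90,545),z),f((300,552),z))
o=telemetry.get_obs();print(o['clock'],o['tool_pos'],o['orientation'],o['opening'])
cv2.imwrite("pics/w2.png",viewer.snapshot("wrist")[:,:,::-1])
```

```text
0 [0.3722 0.1475 0.    ] [0.3715 0.0543 0.    ]
0.02 [0.3732 0.1432 0.02  ] [0.3725 0.0515 0.02  ]
0.04 [0.3743 0.1388 0.04  ] [0.3736 0.0487 0.04  ]
2.65 [0.4022 0.1196 0.045 ] [179.8907  -0.0721 -79.8484] 0.04926607965832021
```

View pics/w2.png

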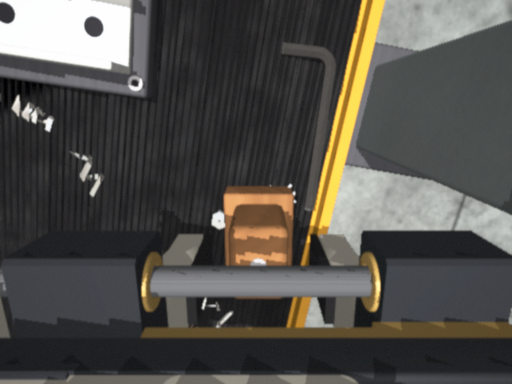

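>>> carry_out --pt "0 0 0.012 0 0 0" --pt "0 0 0.0225 0 0 0" --pt "0 0 0.0225 0 0 0"

```text
clock: 3.08
tool_pos: [0.4024, 0.119, 0.0225]
orientation: [179.9, -0.0, -80.0]
force: [0.0, -0.4, -0.1]
opening: 0.0485
gripper_force: 0.0
```

>>> carry_out --pt "0 0 0 0 0 0" --pt "0 0 0 0 0 0" --pt "0 0 0 0 0 0" --pt "0 0 0 0 0 0" --pt "0 0 0 0 0 0" --grip -1

```text
clock: 3.7
tool_pos: [0.403, 0.1196, 0.0233]
orientation: [-180.0, 0.0, -80.0]
force: [-0.3, 0.0, 4.0]
opening: 0.0279
gripper_force: 30.0
```

>>> carry_out --pt "0 0 -0.03 0 0 0" --pt "0.01 -0.001 -0.06 0 0 0" --pt "0.055 -0.007 -0.06 0 0 0.05" --pt "0.1 -0.013 -0.06 0 0 0.1" --pt "0.14 -0.018 -0.06 0 0 0.147" --pt "0.153 -0.02 -0.05 0 0 0.147" --pt "0.153 -0.02 -0.04 0 0 0.147" --pt "0.153 -0.02 -0.04 0 0 0.147"

```text
clock: 4.7
tool_pos: [0.448, -0.0276, 0.0619]
orientation: [179.9, -0.0, -88.4]
force: [0.8, -0.4, -1.5]
opening: 0.0282
gripper_force: 30.0
```

Run:
```python
from h import *
from plant import telemetry,viewer
o=telemetry.get_obs();print(o['clock'],o['tool_pos'],o['orientation'],o['opening'],o['force'],step(o,[.449,-.0279,.037],-88.4))
im=viewer.snapshot("wrist");np.save("o2.npy",pose(o))
cv2.imwrite("pics/w3.png",im[:,:,::-1]);cv2.imwrite("pics/w3b.png",cv2.resize(im[:,:,::-1],(768,576),interpolation=cv2.INTER_CUBIC))
```

```text
4.7 [ 0.448  -0.0276  0.0619] [179.8556  -0.0366 -88.3805] 0.028177546378431527 [ 0.8131 -0.3804 -1.4607] [ 0.0003 -0.001   0.0249  0.0025 -0.0006  0.0003]
```

View pics/w3b.png

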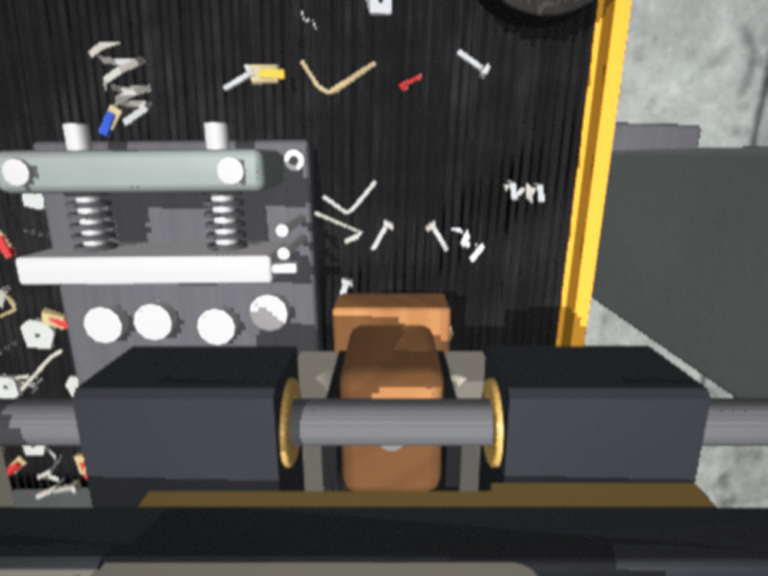

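Run:
```python
from h import *
from plant import viewer
i=viewer.camera_info("wrist");K=i['intrinsics'];T=np.load("o2.npy")@i['tool_from_camera']
f=lambda c,z:ray(np.array([(c[0]+.5)/1.5-.5,(c[1]+.5)/1.5-.5]),K,T,z)
for n,z,cs in [("stopface",.047,[(22,284),(270,281)]),("bot edge sole",.039,[(333,297),(447,295)]),("soletop",.059,[(335,318),(449,316)]),("slugs",.019,[(104,325),(154,321),(217,325),(269,312)]),
  ("griptop",.100,[(343,490),(438,490)]),("jigcorner",.012,[(312,141),(320,345)])]:
    P=np.array([f(c,z) for c in cs]);print(n,P[:,:2].round(4).tolist(),P.mean(0)[:2])
```

```text
stopface [[0.5793, -0.0523], [0.4914, -0.0558]] [ 0.5354 -0.0541]
bot edge sole [[0.47, -0.0482], [0.4274, -0.0501]] [ 0.4487 -0.0492]
soletop [[0.4672, -0.0465], [0.4288, -0.0482]] [ 0.448  -0.0474]
slugs [[0.5687, -0.0278], [0.5475, -0.0301], [0.5211, -0.029], [0.499, -0.0353]] [ 0.5341 -0.0306]
griptop [[0.4608, -0.0097], [0.4344, -0.0104]] [ 0.4476 -0.01  ]
jigcorner [[0.481, -0.1045], [0.4788, -0.0184]] [ 0.4799 -0.0615]
```

>>> carry_out --pt "0.0025 0 0.012 0 0 0" --pt "0.0025 0 0.025 0 0 0" --pt "0.0025 -0.01 0.025 0 0 0" --pt "0.0025 -0.022 0.025 0 0 0" --pt "0.0025 -0.034 0.025 0 0 0" --pt "0.0025 -0.046 0.025 0 0 0" --pt "0.0025 -0.058 0.025 0 0 0" --pt "0.0025 -0.07 0.025 0 0 0"

```text
clock: 5.75
tool_pos: [0.52, -0.0283, 0.0381]
orientation: [180.0, 0.0, -88.4]
force: [-0.2, 0.2, -0.6]
opening: 0.028
gripper_force: 30.0
```

>>> carry_out --pt "0 -0.01 0.001 0 0 0" --pt "0 -0.02 0.001 0 0 0" --pt "0 -0.03 0.001 0 0 0" --pt "0 -0.04 0.001 0 0 0" --pt "0 -0.05 0.001 0 0 0" --pt "0 -0.06 0.001 0 0 0" --pt "0 -0.068 0.001 0 0 0" --pt "0 -0.068 0.001 0 0 0"

```text
clock: 6.75
tool_pos: [0.5894, -0.0263, 0.0384]
orientation: [-179.8, -0.0, -88.4]
force: [-0.6, -0.0, 7.9]
opening: 0.0278
gripper_force: 30.0
```

Run:
```python
from h import *
from plant import telemetry,viewer
o=telemetry.get_obs();print(o['clock'],o['tool_pos'],o['orientation'],o['opening'],o['force'])
im=viewer.snapshot("wrist");np.save("o3.npy",pose(o))
cv2.imwrite("pics/w4.png",im[:,:,::-1])
t=viewer.snapshot("top")[:,:,::-1][110:210,155:275]
cv2.imwrite("pics/w4b.png",np.hstack([cv2.resize(im[:,:,::-1],(512,384)),cv2.resize(t,(288,240),interpolation=cv2.INTER_CUBIC)[:,:]] if 0 else [im[:,:340,::-1],cv2.resize(t,(460,384),interpolation=cv2.INTER_CUBIC)]))
```

```text
6.75 [ 0.5894 -0.0263  0.0384] [-179.8268   -0.0024  -88.3605] 0.027778885861741712 [-0.6465 -0.0347  7.909 ]
```

View pics/w4b.png

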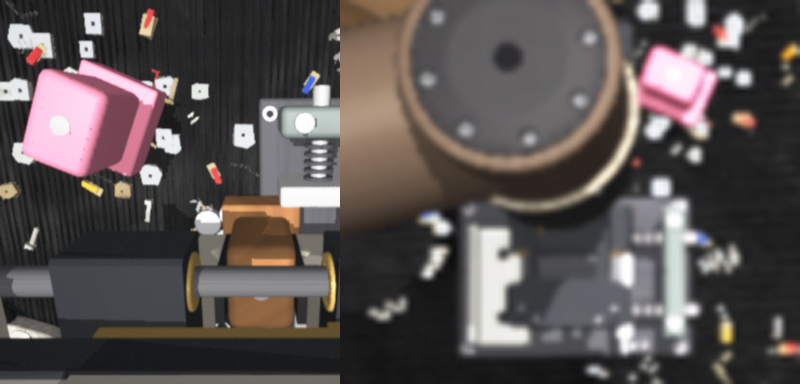

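>>> carry_out --pt "0 -0.002 -0.0015 0 0 0" --pt "0 -0.006 -0.0015 0 0 0" --pt "0 -0.01 -0.0015 0 0 0" --pt "0 -0.012 -0.0015 0 0 0" --pt "0 -0.012 -0.0015 0 0 0"

```text
clock: 7.48
tool_pos: [0.6006, -0.0258, 0.0392]
orientation: [-179.9, 0.0, -88.4]
force: [-0.8, 0.7, 6.4]
opening: 0.028
gripper_force: 30.0
```

>>> carry_out --pt "0 -0.004 -0.02 0 0 0" --pt "0 0 -0.06 0 0 0" --pt "0 0.04 -0.08 0 0 0" --pt "0 0.08 -0.08 0 0 0" --pt "0 0.12 -0.08 0 0 0" --pt "0 0.14 -0.08 0 0 0" --pt "0 0.14 -0.08 0 0 0"

```text
clock: 8.35
tool_pos: [0.458, -0.0301, 0.1185]
orientation: [180.0, 0.0, -88.4]
force: [0.8, -0.3, -1.2]
opening: 0.0276
gripper_force: 30.0
```

Run:
```python
from h import *
from plant import telemetry,viewer
o=telemetry.get_obs();print(o['clock'],o['tool_pos'],o['orientation'],o['opening'],o['force'])
im=viewer.snapshot("wrist");np.save("o3.npy",pose(o))
cv2.imwrite("pics/w5.png",im[:,:,::-1])
s=viewer.snapshot("side")[:,:,::-1];cv2.imwrite("pics/s5.png",s);cv2.imwrite("pics/t5.png",viewer.snapshot("top")[:,:,::-1])
cv2.imwrite("pics/w5b.png",cv2.resize(im[:,:,::-1],(768,576),interpolation=cv2.INTER_CUBIC))
```

```text
8.35 [ 0.458  -0.0301  0.1185] [179.9733   0.0128 -88.3839] 0.02762627777197406 [ 0.8471 -0.3157 -1.2115]
```

View pics/w5b.png

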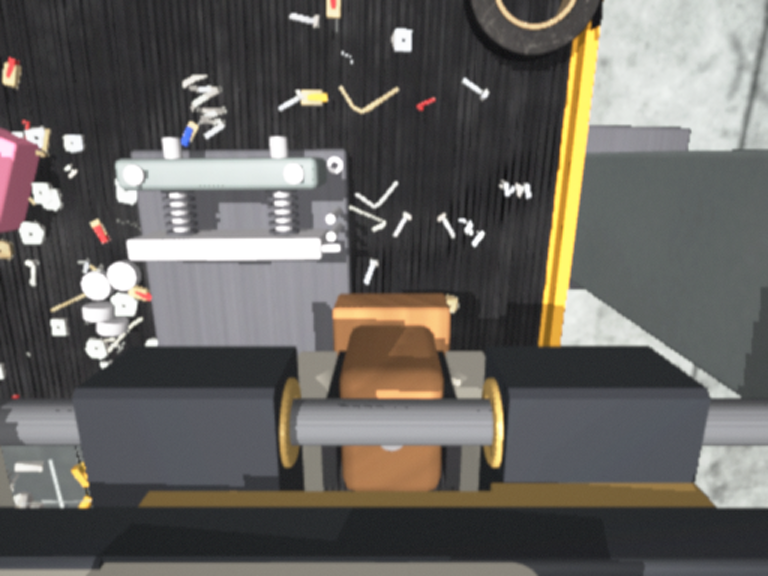

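>>> carry_out --pt "-0.03 -0.018 0 0 0 0" --pt "-0.07 -0.043 0 0 0 0" --pt "-0.105 -0.065 0 0 0 0" --pt "-0.11 -0.068 0.02 0 0 0" --pt "-0.11 -0.068 0.05 0 0 0" --pt "-0.11 -0.068 0.075 0 0 0" --pt "-0.11 -0.068 0.082 0 0 0" --pt "-0.11 -0.068 0.082 0 0 0"

```text
clock: 9.5
tool_pos: [0.5245, 0.0819, 0.0362]
orientation: [180.0, -0.0, -88.4]
force: [-0.5, -0.1, -1.4]
opening: 0.0277
gripper_force: 30.0
```

Run:
```python
from h import *
from plant import telemetry,viewer
o=telemetry.get_obs();print(o['clock'],o['tool_pos'],o['orientation'],o['opening'],o['force'],o['joint_pos'])
im=viewer.snapshot("wrist");np.save("o3.npy",pose(o))
cv2.imwrite("pics/w6.png",im[:,:,::-1])
# bright (channel) pixels just ahead of the block, printed as a brightness profile along image columns
g=cv2.cvtColor(im,cv2.COLOR_RGB2GRAY)
for c in (225,260,295): print(c,g[60:240:3,c].tolist())
```

```text
9.5 [0.5245 0.0819 0.0362] [179.9514  -0.0373 -88.3955] 0.027726905172911646 [-0.5018 -0.1159 -1.3625] [ 30.0609  18.9563 -30.7374   0.0149 -40.3668 -28.4677]
225 [88, 88, 86, 88, 87, 87, 88, 88, 88, 89, 88, 90, 91, 229, 240, 226, 165, 164, 162, 222, 240, 241, 241, 241, 229, 118, 66, 83, 209, 241, 241, 240, 240, 241, 241, 240, 197, 114, 113, 223, 240, 217, 89, 88, 67, 23, 52, 59, 76, 134, 140, 88, 82, 82, 81, 81, 81, 81, 68, 43]
260 [86, 87, 86, 88, 88, 89, 87, 88, 89, 88, 88, 89, 91, 232, 240, 223, 166, 168, 163, 182, 240, 241, 240, 241, 241, 240, 239, 241, 241, 241, 241, 240, 240, 241, 241, 240, 197, 113, 113, 229, 240, 195, 77, 91, 62, 43, 53, 56, 67, 117, 124, 94, 59, 46, 46, 44, 46, 53, 59, 50]
295 [85, 86, 85, 86, 85, 86, 85, 85, 85, 86, 84, 85, 90, 235, 240, 219, 167, 167, 180, 240, 241, 240, 240, 230, 76, 54, 55, 52, 87, 236, 241, 240, 240, 241, 240, 240, 188, 113, 115, 233, 240, 189, 88, 87, 48, 33, 54, 54, 67, 115, 120, 120, 119, 119, 118, 99, 81, 67, 43, 21]
```

Run:
```python
from h import *
from plant import viewer
i=viewer.camera_info("wrist");K=i['intrinsics'];T=np.load("o3.npy")@i['tool_from_camera']
g=cv2.cvtColor(cv2.imread("pics/w6.png"),cv2.COLOR_BGR2GRAY).astype(int)
for c in (180,200,220,240,260,280,300,320,340):
    col=g[:,c]; a=[r for r in range(80,200) if col[r]>200]
    if a: print(c,a[0],a[-1],ray(np.array([c,a[0]-.5]),K,T,.037)[:2],ray(np.array([c,a[-1]+.5]),K,T,.037)[:2])
for r in (102,150,180):
    b=np.where(g[r,120:420]>200)[0]+120; print(r,b[0],b[-1],ray(np.array([b[0],r]),K,T,.037)[:2],ray(np.array([b[-1],r]),K,T,.037)[:2])
```

```text
180 99 183 [0.5626 0.0086] [0.564  0.0479]
200 99 183 [0.5536 0.0083] [0.5544 0.0477]
220 99 183 [0.5446 0.0081] [0.5448 0.0474]
240 99 183 [0.5355 0.0078] [0.5351 0.0472]
260 98 182 [0.5265 0.0072] [0.5255 0.0464]
280 98 182 [0.5175 0.0069] [0.5159 0.0462]
300 98 182 [0.5085 0.0067] [0.5062 0.0459]
320 98 182 [0.4995 0.0064] [0.4966 0.0456]
340 98 182 [0.4905 0.0062] [0.4869 0.0454]
102 171 346 [0.5667 0.0102] [0.4876 0.0081]
150 185 333 [0.5611 0.0317] [0.4916 0.0299]
180 154 341 [0.5765 0.0465] [0.4866 0.0441]
```

>>> carry_out --pt "0.008 0 0 0 0 0" --pt "0.014 0 0 0 0 0" --pt "0.022 0 0 0 0 0" --pt "0.031 0 0 0 0 0" --pt "0.04 0 0 0 0 0" --pt "0.049 0 0 0 0 0" --pt "0.058 0 0 0 0 0" --pt "0.064 0 0 0 0 0"

```text
clock: 10.55
tool_pos: [0.5258, 0.0172, 0.0365]
orientation: [180.0, -0.0, -88.4]
force: [-0.9, 2.3, -0.7]
opening: 0.0278
gripper_force: 30.0
```

>>> carry_out --pt "0.002 0 0 0 0 0" --pt "0.004 0 0 0 0 0" --pt "0.006 0 0 0 0 0" --pt "0.008 0 0 0 0 0" --pt "0.01 0 0 0 0 0" --pt "0.01 0 0 0 0 0"

```text
clock: 11.3
tool_pos: [0.526, 0.0078, 0.0365]
orientation: [180.0, -0.0, -88.4]
force: [-0.1, 1.6, -1.6]
opening: 0.028
gripper_force: 30.0
```

>>> carry_out --pt "0.001 0 0 0 0 0" --pt "0.002 0 0 0 0 0" --pt "0.003 0 0 0 0 0" --pt "0.004 0 0 0 0 0" --pt "0.004 0 0 0 0 0"

```text
clock: 11.92
tool_pos: [0.5261, 0.0042, 0.0365]
orientation: [180.0, 0.0, -88.4]
force: [-1.9, 5.3, -0.4]
opening: 0.0279
gripper_force: 30.0
```

>>> carry_out --pt "0.001 0 0 0 0 0" --pt "0.002 0 0 0 0 0" --pt "0.003 0 0 0 0 0" --pt "0.004 0 0 0 0 0" --pt "0.004 0 0 0 0 0"

```text
clock: 12.55
tool_pos: [0.5262, 0.0008, 0.0366]
orientation: [-180.0, 0.1, -88.4]
force: [-3.9, 10.0, -0.2]
opening: 0.0278
gripper_force: 30.0
```

>>> carry_out --pt "0.0008 0 0 0 0 0" --pt "0.0015 0 0 0 0 0" --pt "0.0015 0 0 0 0 0" --pt "0.0015 0 0 0 0 0"

```text
clock: 13.05
tool_pos: [0.5262, -0.0004, 0.0365]
orientation: [-180.0, 0.1, -88.4]
force: [-4.7, 11.5, 0.4]
opening: 0.0279
gripper_force: 30.0
```

Run:
```python
from h import *
from plant import telemetry,viewer
F=[]
for k in range(6):
    o=telemetry.get_obs();im=viewer.snapshot("wrist");F.append(o['force'])
print(o['clock'],o['tool_pos'],o['orientation'],np.mean(F,0),np.std(F,0),o['moment']);np.save("o4.npy",pose(o))
cv2.imwrite("pics/w7.png",im[:,:,::-1])
cv2.imwrite("pics/w7b.png",cv2.resize(im[40:240,150:416,::-1],(798,600),interpolation=cv2.INTER_CUBIC))
```

```text
13.3 [ 0.5262 -0.0004  0.0366] [-179.9976    0.0776  -88.3954] [-4.2625 11.3543  0.5537] [0.3551 0.2096 0.2446] [4.3329 1.625  0.049 ]
```

View pics/w7b.png

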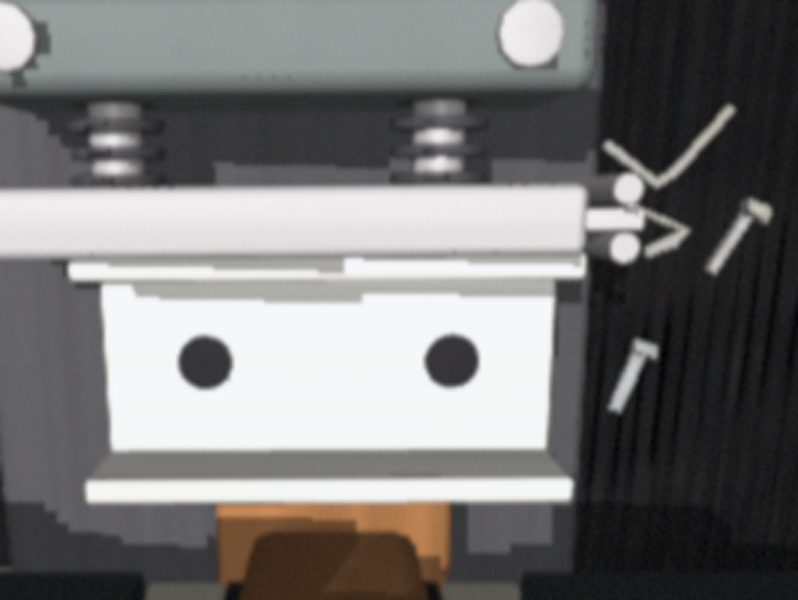

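The pointer (row 219) stands midway between the pins (rows 188 and 248). The channel is square against the stop, and the block is still gripped.

```bash
python3 -c "
from plant import workorder
print(workorder.close_job())"
```

```text
the job is handed in; nothing more can be done
None
```

I wiped all four slugs off the plate with the block and handed the job in with the gripped block holding the channel square against the stop, the pointer midway between the pins and about 11 N at the wrist; no verdict came back.

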